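Go / no-go check of a centrifuge tube sleeve

ROBOT

A 6-joint arm with a two-finger parallel gripper is mounted at the origin on the work surface. World frame = base frame: x ahead of the robot, y to its left, z up, the work surface at z = 0. Lengths are in m, angles in rad, forces in N, time in s.
With the tool pointing down it reaches from about 0.35 to 0.85 m from the base axis. Payload 8.1 kg.
Tool frame: the origin (TCP) lies at the very end of the fingers, on their centre line; the grasp point (between the pads) lies 19 mm behind it; x points along the fingers, y is the direction in which the jaws open and shut, and the axes are right-handed (so a half turn about x gives the same grasp; the last joint's range is limited). The gripper opens to 93 mm and grips with 3 to 60 N. Pads are 15 mm wide; open, the fingers measure 128 mm over their backs; the gripper's body (75 mm by 188 mm) begins 65 mm behind the grasp point.
Start: joints at [-1.293, 0.13, 1.488, -0, 1.523, -0.085], TCP at [0.213, -0.561, 0.219] pointing down, gripper open.
Joint ranges: [-2.96, 2.96], [-0.89, 2.26], [0.02, 2.5], [-1.34, 4.48], [0, 2.73], [-2.66, 2.66]. Speed limits (rad/s): [2.39, 2.39, 2.79, 3.14, 3.14, 3.14].

INTERFACE

Orientations are given as a rotation vector (axis times angle).
In Python, from plant import * gives the robot as it stands. The module is installed in compiled form; this text tells all that it offers.
- The arm moves only by the tool apply_moves, never from a script. Its argument "series" is a list of rows, each an object with "jaw": the gripper's target within -1 to 1 (shut at 1, half-way at 0, fully open at -1); "linear": the shift along the tool's x, y, z normalised to -1 to 1, where 1 is 0.6 m, a list of three; "roll": the turn about the tool's x normalised to -1 to 1, where 1 is 30 degrees. A call has 1 to 20 rows; each row is the pose to reach, as a shift and turn from the pose measured when the call began, along the tool's axes at that moment; what a row does not reach only later rows make up. A row lasts 1/8 s, in which the tool goes at most 62.5 mm and 10.7 degrees, less where a joint would pass 70% of its speed; a pose out of reach is approached as far as the arm can. A call with a number of a shift or a turn outside -1 to 1 is refused whole. A call with a gripper value outside its range is refused whole. The fingers move at their own pace and stop on an object; "force" is the grip in N (left out, the last holds). Time passes only in rows, so rows that repeat a pose let the fingers close. It gives the time, the measured TCP pose, the force and the opening at its end, in the units of the state.
- read_state(): the state, without advancing time (a new reading comes with each control period).
- read_camera(name): name is "scene" or "side" or "wrist"; returns a dict with "pixels" (480x640x3 uint8, blue, green, red), "intrinsics" (3x3 intrinsics, pixels), "rvec" (rotation vector, rad) and "tvec" (3), from world to camera coordinates, as OpenCV has them; the wrist camera has in their place "tool_from_camera" (4x4, takes a point from camera to tool coordinates, whose origin is the TCP and whose axes are the tool frame's). Camera axes: x right, y down, z forward; pixel columns grow to the right and rows downward; lengths in m; the calibration is good to about 2 mm. A picture is of the moment at which its call begins: read the wrist's pose just before it. There is no depth.
- close_job(): hands the job in, once; it reports no verdict.
The state is a dict: "t": time; "q": joint angles; "dq": joint speeds; "joint_torque": joint torques, N m; "tool_pos": TCP position; "orientation": TCP orientation; "force": force on the tool from outside, world axes, zero at the start; "wrist_torque": the same for the moment, N m; "opening": finger opening in m.
Only numpy, scipy, OpenCV 4.12 (cv2) and the standard library are available. Lean on these libraries where they do the work, as an engineer would, in place of code of your own. Each camera call takes 0.05 s, during which the arm holds its last target. There are 200 camera calls.

TASK

Check the bore of the blue tube sleeve in the aluminium nest with the two-ended plug gauge: take the gauge from its white stand, slide its green go end into the bore until it is fully home, then lift it out and set the red no-go end in the mouth of the same bore and push it down steadily with 5 to 15 N for about half a second, so that its step is clearly refused. Feel your way gently, never force the gauge against the sleeve and keep it upright; then put it back in its stand, either way round, let go, and leave everything else where it is.

Things in the scene. Friction and masses are not known exactly. Their poses are not given: they have to be found in the camera images.
- gauge_grip (a point): Centre of the gauge's black handle. The gauge (steel, about 0.35 kg) is a level bar, 104 x 16 x 12 mm along its x axis, z up, with a pin pointing down near each end and the handle block in the middle: 28 mm along x (best grasped along x, in line with the bar), 22 mm along y, its top 60 mm above the bar's underside. This point is 38 mm above the underside.
- go_shoulder (a point): Go end, 38 mm from the handle centre along the gauge's +x: on the pin's axis, level with the underside of the bar and of its green collar (32 mm across). Below it a 20 mm diameter pin reaches 30 mm down, its last 3 mm tapered to 17.5 mm. Fully home: the collar's underside lies on the sleeve's top face. Axes as the gauge.
- nogo_step (a point): No-go end, under the red collar, 38 mm from the handle centre along the gauge's -x: on the pin's axis at its step, 20 mm below the bar's underside. Above the step the pin is 25 mm in diameter, too big for the bore; below it a 15 mm pilot reaches 6 mm down and does enter. Refused: pilot in the bore, step pressed on the sleeve's top face. Axes as the gauge.
- bore (a point): Over the nest's centre, at the height of the blue sleeve's flat top face, 62 mm above the table; z up. The sleeve (upright tube, 34 mm outside, bore 22 mm, open 52 mm deep, no lead-in) is clamped rigidly in the nest's recess with play: its bore axis is up to 6 mm off this point along the nest's x and up to 6 mm along its y. Find it by feel or sight.
- nest: Fixed aluminium nest holding the sleeve upright: a plate 110 x 110 mm, 10 mm thick, with a low square recess; apart from the sleeve nothing on it is higher than 19 mm. Origin at the centre of its underside, on the table; z up.
- stand: White gauge stand, fixed, 140 mm (x) x 64 mm (y) x 45 mm high; origin at the centre of its underside, z up. Two square pockets, 32 x 32 mm, 40 mm deep, 38 mm either side of the centre along x, take the gauge's pins; the bar's underside rests on the stand's top. The gauge starts there, bar along the stand's x.
- tube_rack: orange sample-tube rack, 100 x 188 mm, 60 mm high, half filled with purple-capped tubes (94 mm to their tops). Bystander: leave alone. Origin at the centre of its underside.
- paper_cup: black drinking cup, 76 mm across, 90 mm high, upright. Bystander: leave alone. Origin at the centre of its underside.
- water_bottle: bottle with blue cap, 68 mm across, 210 mm high, upright. Bystander: leave alone. Origin at the centre of its underside.
- phone: black phone lying flat, 150 x 73 x 9 mm. Bystander: leave alone. Origin at the centre of its underside.
- spare_sleeve: loose green spare sleeve, 36 mm across, 35 mm high, standing between the stand and the nest. Not to be gauged; leave alone. Origin at the centre of its underside.
- pen: orange pen with blue end, 135 x 9 x 9 mm, lying. Bystander: leave alone. Origin at the centre of its underside.
- cap_tray: small grey open tray of purple caps, 110 x 80 mm, 35 mm high. Bystander: leave alone. Origin at the centre of its underside.
Not all that is in view belongs to the job. What is shaped like the part that bears gauge_grip but yellow is not meant.

How it is judged:
By the outcome, as a careful person would: the job done as asked, in the order asked, and still so for the second after the job is handed in, with the robot touching nothing.
It also fails if it takes over 72 s, if anything falls off the work surface, if the arm or the gripper's body presses on something with over 40 N, if the wrist force passes 120 N, or if a joint passes its speed limit or range.

## Working session

There is one attempt and no reset: what is moved stays moved. The work goes in short steps, Python scripts to look and compute and a tool call to move; the robot and the scene stay as the last step left them, time stands still between calls to the robot, and variables do not carry over. Pictures are saved under pics/ and viewed, about 8 in all and at most 12, crops included, and the job is handed in when it is done.

Besides the shell and the picture viewer there is one more tool, called after "Emit:" as name([rows], argument=value, ...), one row to a line, values as JSON. apply_moves: Moves the arm, as the interface text tells. Its arguments: {"type":"object","properties":{"series":{"type":"array"},"force":{"type":"number"}},"required":["series"]}

```bash
mkdir -p pics; cat > h.py <<'E'
from plant import *
import numpy as np, cv2
from scipy.spatial.transform import Rotation as R
def snap(n,f):
    s=read_state(); c=read_camera(n); cv2.imwrite('pics/'+f,c['pixels']); 
    np.savez('pics/'+f[:-4]+'.npz',pos=s['tool_pos'],rv=s['orientation'],**{k:v for k,v in c.items() if k!='pixels'}); return c
def load(f):
    d=np.load('pics/'+f[:-4]+'.npz'); K=d['intrinsics']
    if 'rvec' in d: Rc=cv2.Rodrigues(d['rvec'])[0].T; o=-Rc@d['tvec'].ravel()
    else:
        T=d['tool_from_camera']; Rt=R.from_rotvec(d['rv']).as_matrix(); Rc=Rt@T[:3,:3]; o=Rt@T[:3,3]+d['pos']
    return K,Rc,o
def ray(f,u,v,z):
    K,Rc,o=load(f); d=Rc@np.linalg.inv(K)@[u,v,1]; return o+d*(z-o[2])/d[2]
def proj(f,p):
    K,Rc,o=load(f); c=K@(Rc.T@(np.array(p)-o)); return c[:2]/c[2]
E
python3 - <<'E'
from h import *
s=read_state(); print({k:np.round(v,3).tolist() for k,v in s.items()}); print(R.from_rotvec(s['orientation']).as_matrix().round(3))
for n in('scene','side','wrist'): snap(n,n+'0.png')
a=cv2.imread('pics/scene0.png');b=cv2.imread('pics/side0.png')
print(load('scene0.png')[2],load('side0.png')[2],load('wrist0.png')[2], load('scene0.png')[0])
E
```

```text
{'t': 0.0, 'q': [-1.293, 0.131, 1.489, 0.0, 1.523, -0.085], 'dq': [0.001, -0.0, 0.002, -0.0, -0.001, -0.001], 'joint_torque': [-0.0, -55.985, -49.176, 0.077, 0.036, -0.0], 'tool_pos': [0.213, -0.56, 0.218], 'orientation': [2.024, 0.373, -2.025], 'force': [-0.082, -0.596, 0.433], 'wrist_torque': [0.017, -0.011, 0.007], 'opening': 0.093}
[[-0.     0.355 -0.935]
 [ 0.002 -0.935 -0.355]
 [-1.    -0.002 -0.   ]]
[1.43686103 0.02853059 1.19672576] [0.19370519 0.74264432 0.71517994] [ 0.28124111 -0.53500765  0.3840042 ] [[608.04138311   0.         320.76736124]
 [  0.         608.04138311 233.86854803]
 [  0.           0.           1.        ]]
```

View pics/scene0.png

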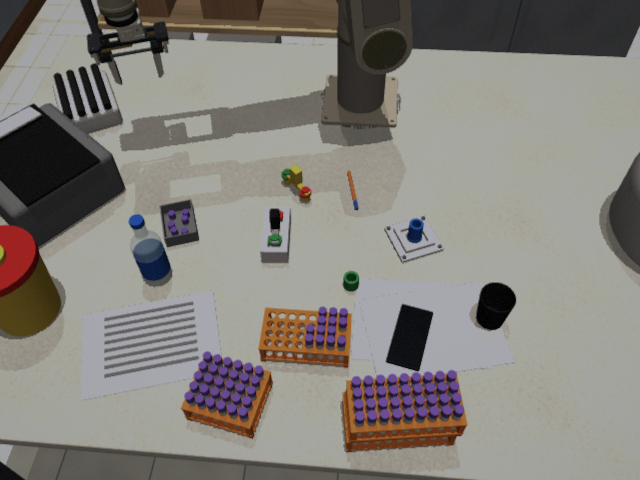

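View pics/side0.png

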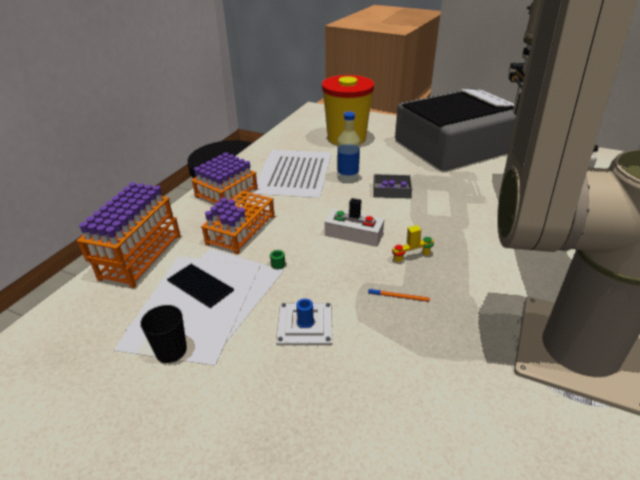

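The scene view shows two gauge shapes. The one with a black handle is in the white stand (scene ~275,217; side ~355,208). The one with a yellow handle is loose (scene ~296,176; side ~413,237) and is the decoy. The nest with the blue sleeve is at scene ~(415,233). I'll confirm in an enlarged crop.

```bash
python3 - <<'E'
from h import *
a=cv2.imread('pics/scene0.png');b=cv2.imread('pics/side0.png')
def cr(i,x,y,w,h,s): return cv2.resize(i[y:y+h,x:x+w],None,fx=s,fy=s,interpolation=cv2.INTER_CUBIC)
top=np.hstack([cr(a,245,195,66,75,6),cr(a,380,205,66,75,6)])
bot=np.hstack([cr(b,320,190,66,60,6),cr(b,272,290,66,60,6)])[:150*6]
cv2.imwrite('pics/crop0.png',cv2.resize(np.vstack([top,bot]),None,fx=.74,fy=.74))
E
```

```text
(no output)
```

View pics/crop0.png

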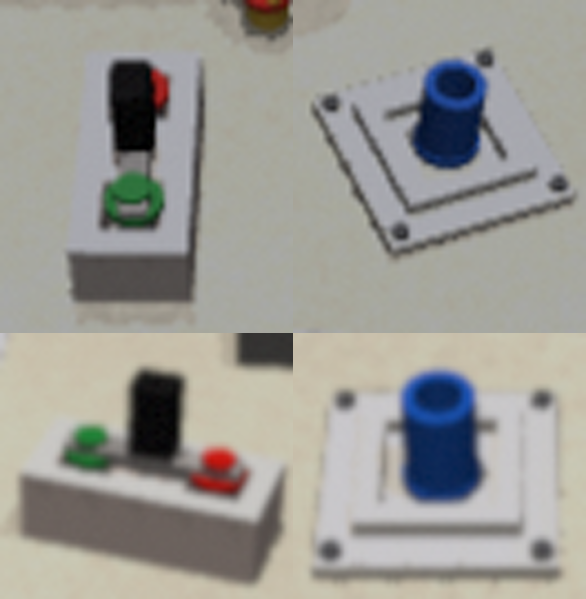

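The crop confirms it: black handle, green collar towards the scene camera, red collar behind. The sleeve mouth is at scene ~(416.7,223.7) and side ~(304.9,304.4).

```bash
python3 - <<'E'
from h import *
S='scene0.png';D='side0.png'
c=[ray(S,*p,.045) for p in[(264.6,206.7),(290.5,207.8),(288.5,252.4),(260.8,251.3)]]
print(np.round(c,4)); print('stand',np.mean(c,0))
print('handle',ray(S,275,212.3,.105),ray(D,355.6,200.1,.105))
print('mouth',ray(S,416.7,223.7,.062),ray(D,304.9,304.4,.062))
print('green',ray(S,275,237,.057),ray(D,340.5,213,.06),'red',ray(D,369,218.5,.06))
n=[ray(S,*p,.01) for p in[(384.5,228.2),(423.7,215.8),(443.5,249.4),(403,261.8)]];print(np.round(n,4),np.mean(n,0))
for n_,p in dict(spare=(351,276),rackTL=(263,335),pen=(352,190),tray=(180,222),yel=(296,176),cup=(495,297)).items(): print(n_,ray(S,*p,.04))
E
```

```text
[[ 0.4712 -0.2133  0.045 ]
 [ 0.4699 -0.1484  0.045 ]
 [ 0.6066 -0.137   0.045 ]
 [ 0.6084 -0.2024  0.045 ]]
stand [ 0.53901411 -0.17527172  0.045     ]
handle [ 0.5367375  -0.17383948  0.105     ] [ 0.53452705 -0.1775875   0.105     ]
mouth [0.51115466 0.16094874 0.062     ] [0.50828369 0.1593827  0.062     ]
green [ 0.57282382 -0.17258794  0.057     ] [ 0.57219759 -0.17249874  0.06      ] red [ 0.4974254  -0.17814642  0.06      ]
[[0.4891 0.0873 0.01  ]
 [0.4417 0.1848 0.01  ]
 [0.5438 0.2307 0.01  ]
 [0.588  0.1335 0.01  ]] [0.51569081 0.15906142 0.01      ]
spare [0.65837902 0.0128126  0.04      ]
rackTL [ 0.82425382 -0.16601011  0.04      ]
pen [0.39487054 0.00042853 0.04      ]
tray [ 0.53146759 -0.41499602  0.04      ]
yel [ 0.35675706 -0.14765267  0.04      ]
cup [0.68967459 0.33435856 0.04      ]
```

Emit:
apply_moves([
  {"jaw":-1,"linear":[0,-0.1,-0.18],"roll":-0.35},
  {"jaw":-1,"linear":[0,-0.2,-0.36],"roll":-0.7},
  {"jaw":-1,"linear":[0,-0.3,-0.54],"roll":-1},
  {"jaw":-1,"linear":[0,-0.408,-0.734],"roll":-1},
  {"jaw":-1,"linear":[0,-0.408,-0.734],"roll":-1},
  {"jaw":-1,"linear":[0,-0.408,-0.734],"roll":-1},
  {"jaw":-1,"linear":[0,-0.408,-0.734],"roll":-1},
  {"jaw":-1,"linear":[0,-0.408,-0.734],"roll":-1},
  {"jaw":-1,"linear":[0,-0.408,-0.734],"roll":-1},
  {"jaw":-1,"linear":[0,-0.408,-0.734],"roll":-1},
], force=40)

```text
t: 1.4
tool_pos: [0.5375, -0.1752, 0.2178]
orientation: [1.692, 0.806, -1.693]
force: [0.2, -0.4, 0.1]
opening: 0.0928
```

Emit:
apply_moves([
  {"jaw":-1,"linear":[0,0,0],"roll":-1},
  {"jaw":-1,"linear":[0,0,0],"roll":-1},
  {"jaw":-1,"linear":[0,0,0],"roll":-1},
  {"jaw":-1,"linear":[0,0,0],"roll":-1},
])

```text
t: 1.9
tool_pos: [0.5365, -0.1768, 0.2177]
orientation: [1.328, 1.13, -1.329]
force: [-0.7, 0.0, -0.4]
opening: 0.0928
```

Emit:
apply_moves([
  {"jaw":-1,"linear":[0,0,0],"roll":-0.46},
  {"jaw":-1,"linear":[0,0,0],"roll":-0.46},
  {"jaw":-1,"linear":[0,0,0],"roll":-0.46},
])

```text
t: 2.28
tool_pos: [0.536, -0.1777, 0.2177]
orientation: [1.155, 1.245, -1.156]
force: [-0.2, -0.1, 0.5]
opening: 0.093
```

```bash
cat >> h.py <<'E'
def st():
    s=read_state(); M=R.from_rotvec(s['orientation']).as_matrix()
    print('t',round(s['t'],2),'pos',np.round(s['tool_pos'],4),'yaw(y)',round(float(np.degrees(np.arctan2(M[1,1],M[0,1]))),2),'xax',M[:,0].round(4),'F',np.round(s['force'],2),'T',np.round(s['wrist_torque'],2),'op',round(float(s['opening']),4)); return s,M
def to(p):
    s,M=st(); d=M.T@(np.array(p)-s['tool_pos']); print('linear',np.round(d/.6,4))
E
python3 - <<'E'
from h import *
st(); snap('wrist','w1.png')
for p in [(.538,-.176,.105),(.576,-.173,.06)]: print(proj('w1.png',p))
E
```

```text
t 2.27 pos [ 0.536  -0.1777  0.2177] yaw(y) 4.18 xax [-1.9e-03  9.0e-04 -1.0e+00] F [-0.24 -0.06  0.53] T [-0.04 -0.04  0.01] op 0.093
[320.56448538 235.7046565 ]
[358.38866432 224.45389264]
```

View pics/w1.png

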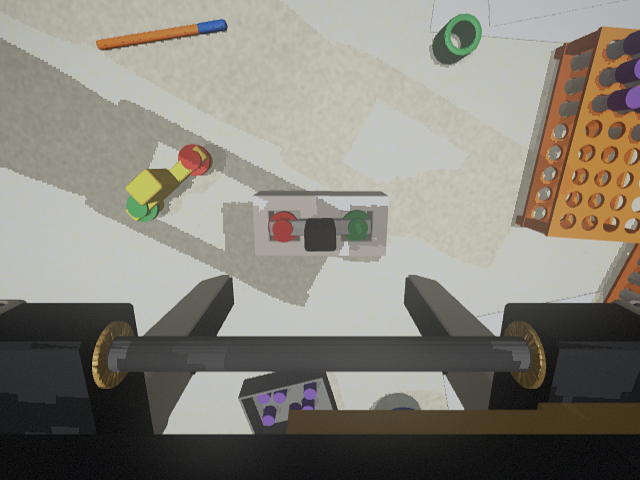

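The wrist view shows the stand level in the image, at (255-388, 190-255), and the handle top at about (320,239). The red collar is at (284,226) and the green at (357,225), so the yaw is already right. I'll descend with TCP about 24 mm above the bar's underside.

```bash
python3 - <<'E'
from h import *
g=cv2.cvtColor(cv2.imread('pics/w1.png'),cv2.COLOR_BGR2GRAY)[205:262,298:345]
print(g[::3,22]); print(g[40])
print(ray('w1.png',320,239,.105),ray('w1.png',284,226,.06),ray('w1.png',357,225,.06))
to((.5373,-.178,.069))
E
```

```text
[146 144 146 145 135  61  60  59  62  63  62  60  63  63  63  63 164 148
 154]
[163 163 164 164 166 170 107  55  57  60  61  61  63  62  62  61  63  64
  62  59  64  64  63  65  63  62  60  61  65  61  63  64  63  63  64  63
  62  58 119 146 144 143 143 140 140 137 199]
[ 0.53773126 -0.17899668  0.105     ] [ 0.50173425 -0.18007722  0.06      ] [ 0.57467072 -0.17365933  0.06      ]
t 2.33 pos [ 0.5361 -0.1775  0.2177] yaw(y) 4.19 xax [-1.8e-03  9.0e-04 -1.0e+00] F [0.3  0.02 0.65] T [-0.05 -0.05 -0.01] op 0.0929
linear [0.2479 0.0023 0.0012]
```

Emit:
apply_moves([
  {"jaw":-1,"linear":[0.08,0.0023,0.001],"roll":0},
  {"jaw":-1,"linear":[0.15,0.0023,0.001],"roll":0},
  {"jaw":-1,"linear":[0.2,0.0023,0.001],"roll":0},
  {"jaw":-1,"linear":[0.23,0.0023,0.001],"roll":0},
  {"jaw":-1,"linear":[0.248,0.0023,0.001],"roll":0},
  {"jaw":-1,"linear":[0.248,0.0023,0.001],"roll":0},
])

```text
t: 3.08
tool_pos: [0.5373, -0.178, 0.0689]
orientation: [1.155, 1.245, -1.157]
force: [-0.6, -0.0, 0.9]
opening: 0.093
```

Emit:
apply_moves([
  {"jaw":1,"linear":[0,0,0],"roll":0},
  {"jaw":1,"linear":[0,0,0],"roll":0},
  {"jaw":1,"linear":[0,0,0],"roll":0},
  {"jaw":1,"linear":[0,0,0],"roll":0},
  {"jaw":1,"linear":[0,0,0],"roll":0},
  {"jaw":1,"linear":[0,0,0],"roll":0},
  {"jaw":1,"linear":[0,0,0],"roll":0},
  {"jaw":1,"linear":[0,0,0],"roll":0},
], force=50)

```text
t: 4.08
tool_pos: [0.5372, -0.1779, 0.0689]
orientation: [1.156, 1.245, -1.157]
force: [-1.1, 0.3, -0.5]
opening: 0.0282
```

```bash
python3 - <<'E'
from h import *
st(); snap('side','s1.png')
i=cv2.imread('pics/s1.png'); cv2.imwrite('pics/s1c.png',cv2.resize(i[140:270,300:440],None,fx=4,fy=4,interpolation=cv2.INTER_CUBIC))
E
```

```text
t 4.08 pos [ 0.5372 -0.1779  0.0689] yaw(y) 4.15 xax [-0.0021  0.001  -1.    ] F [-1.14  0.26 -0.48] T [ 0.01 -0.11 -0.02] op 0.0282
```

View pics/s1c.png

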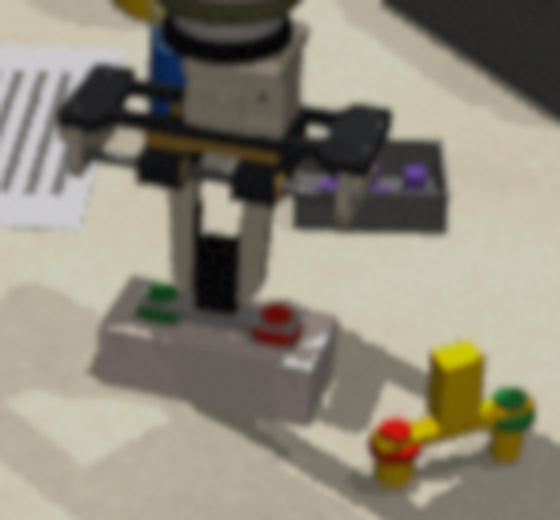

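The gauge is gripped (opening 28.2 mm). Next I lift it and move near the nest.

Emit:
apply_moves([
  {"jaw":1,"linear":[-0.02,0,0],"roll":0},
  {"jaw":1,"linear":[-0.06,0,0],"roll":0},
  {"jaw":1,"linear":[-0.12,0,0],"roll":0},
  {"jaw":1,"linear":[-0.18,0,0],"roll":0},
  {"jaw":1,"linear":[-0.18,0,0],"roll":0},
])

```text
t: 4.75
tool_pos: [0.5397, -0.179, 0.1812]
orientation: [1.156, 1.238, -1.153]
force: [0.7, -0.1, -2.4]
opening: 0.0276
```

```bash
python3 - <<'E'
from h import *
to((.472,.09,.18))
E
```

```text
t 4.75 pos [ 0.5397 -0.179   0.1812] yaw(y) 4.15 xax [ 0.0043 -0.0018 -1.    ] F [ 0.73 -0.11 -2.39] T [-0.01 -0.15 -0.  ] op 0.0276
linear [ 0.0007 -0.0801 -0.4553]
```

Emit:
apply_moves([
  {"jaw":1,"linear":[0,-0.01,-0.07],"roll":0},
  {"jaw":1,"linear":[0,-0.025,-0.15],"roll":0},
  {"jaw":1,"linear":[0,-0.04,-0.23],"roll":0},
  {"jaw":1,"linear":[0,-0.055,-0.31],"roll":0},
  {"jaw":1,"linear":[0,-0.07,-0.39],"roll":0},
  {"jaw":1,"linear":[0,-0.08,-0.44],"roll":0},
  {"jaw":1,"linear":[0,-0.08,-0.455],"roll":0},
  {"jaw":1,"linear":[0,-0.08,-0.455],"roll":0},
  {"jaw":1,"linear":[0,-0.08,-0.455],"roll":0},
])

```text
t: 5.88
tool_pos: [0.4722, 0.0888, 0.18]
orientation: [1.156, 1.238, -1.155]
force: [0.7, 0.4, -2.3]
opening: 0.0278
```

```bash
python3 - <<'E'
from h import *
st(); snap('wrist','w2.png'); print(proj('w2.png',(.510,.160,.062)))
E
```

```text
t 5.88 pos [0.4722 0.0888 0.18  ] yaw(y) 4.1 xax [ 0.0038 -0.0023 -1.    ] F [ 0.66  0.4  -2.31] T [-0.04 -0.07 -0.01] op 0.0278
[368.80316736 155.96725975]
```

View pics/w2.png

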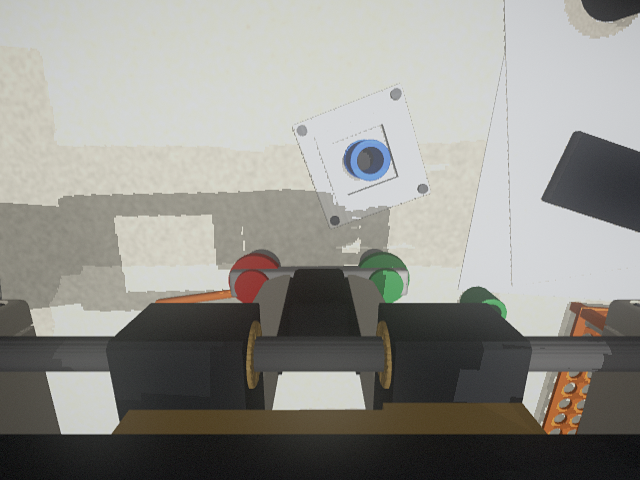

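The wrist view shows the sleeve mouth at about (369,159), and the gauge held with its collars at (255,280) red and (385,280) green. I'll refine the mouth with an ellipse fit and check the gauge axis against its projection.

```bash
python3 - <<'E'
from h import *
i=cv2.imread('pics/w2.png'); h=cv2.cvtColor(i,cv2.COLOR_BGR2HSV)
m=cv2.inRange(h[120:200,320:420],(100,90,150),(125,255,255))
cs,hi=cv2.findContours(m,cv2.RETR_CCOMP,cv2.CHAIN_APPROX_NONE)
for c in cs:
    if len(c)>30:
        e=cv2.fitEllipse(c); u,v=e[0][0]+320,e[0][1]+120; print(e,u,v,ray('w2.png',u,v,.062))
s,M=st(); t=np.load('pics/w2.npz')
for sg in(1,-1):
  for z in(0,.012,.02): print(sg,z,proj('w2.png',t['pos']+M@[0.0239-z,sg*.038,0]).round(1))
o=i.copy()
for sg in(1,-1):
  for z,col in((0,(0,255,255)),(.012,(255,0,255)),(-.03,(255,255,0))):
    for k in range(24):
      r=.016 if z>=0 else .00875
      a=k*np.pi/12; p=proj('w2.png',t['pos']+M@[0.0239-z,sg*.038+r*np.cos(a),r*np.sin(a)]); cv2.circle(o,(int(p[0]),int(p[1])),0,col,-1)
cv2.imwrite('pics/w2o.png',cv2.resize(o[120:310,210:430],None,fx=3,fy=3))
E
```

```text
((47.951690673828125, 39.29682159423828), (40.37078094482422, 43.607154846191406), 90.74579620361328) 367.9516906738281 159.29682159423828 [0.50959272 0.15727142 0.062     ]
((49.88865661621094, 39.84788513183594), (27.018632888793945, 28.289400100708008), 44.61666488647461) 369.88865661621094 159.84788513183594 [0.51125738 0.15694318 0.062     ]
t 5.92 pos [0.4723 0.0887 0.1801] yaw(y) 4.07 xax [ 0.004  -0.0022 -1.    ] F [-1.14 -0.54 -3.45] T [-0.01 -0.09  0.03] op 0.0277
1 0 [379.8 273.8]
1 0.012 [383.5 281.3]
1 0.02 [386.3 286.8]
-1 0 [255.8 273.8]
-1 0.012 [252.  281.2]
-1 0.02 [249.2 286.7]
```

View pics/w2o.png

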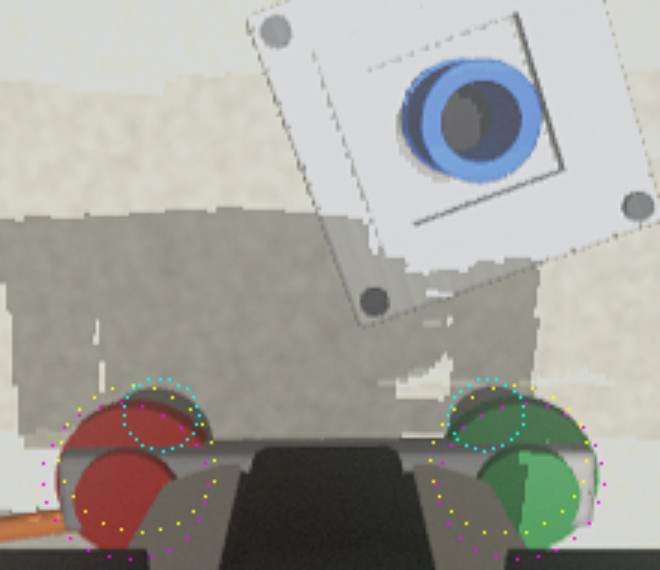

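```bash
python3 - <<'E'
from h import *
to((.4725,.1565,.122))
E
```

```text
t 5.92 pos [0.4723 0.0887 0.1801] yaw(y) 4.07 xax [ 0.004  -0.0022 -1.    ] F [-1.14 -0.54 -3.45] T [-0.01 -0.09  0.03] op 0.0277
linear [ 0.0966  0.008  -0.1129]
```

Emit:
apply_moves([
  {"jaw":1,"linear":[0,0.004,-0.06],"roll":0},
  {"jaw":1,"linear":[0,0.008,-0.11],"roll":0},
  {"jaw":1,"linear":[0,0.008,-0.113],"roll":0},
  {"jaw":1,"linear":[0.05,0.008,-0.113],"roll":0},
  {"jaw":1,"linear":[0.085,0.008,-0.113],"roll":0},
  {"jaw":1,"linear":[0.0966,0.008,-0.113],"roll":0},
  {"jaw":1,"linear":[0.0966,0.008,-0.113],"roll":0},
  {"jaw":1,"linear":[0.0966,0.008,-0.113],"roll":0},
])

```text
t: 6.92
tool_pos: [0.4733, 0.1564, 0.1232]
orientation: [1.158, 1.236, -1.154]
force: [0.1, 0.1, -2.2]
opening: 0.0277
```

```bash
python3 - <<'E'
from h import *
st(); snap('side','s3.png'); snap('scene','c3.png')
a=cv2.imread('pics/s3.png')[270:345,255:345]; b=cv2.imread('pics/c3.png')[180:255,370:460]
cv2.imwrite('pics/s3c.png',np.hstack([cv2.resize(x,(400,333),interpolation=cv2.INTER_CUBIC) for x in(a,b)]))
E
```

```text
t 6.92 pos [0.4733 0.1564 0.1232] yaw(y) 4.05 xax [ 0.0056 -0.0019 -1.    ] F [ 0.13  0.08 -2.23] T [-0.07 -0.04  0.01] op 0.0277
```

View pics/s3c.png

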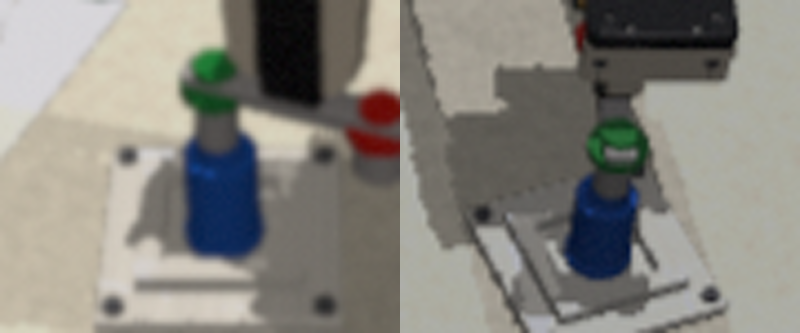

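```bash
python3 - <<'E'
from h import *
for f,x0,x1,r0,r1 in(('s3.png',285,330,290,330),('c3.png',400,435,205,245)):
    i=cv2.imread('pics/'+f); h=cv2.cvtColor(i,cv2.COLOR_BGR2HSV)
    for r in range(r0,r1,2):
        b=np.where((h[r,x0:x1,1]>120)&(abs(h[r,x0:x1,0].astype(int)-115)<15))[0]+x0
        print(f,r,'blue',(b.min(),b.max(),(b.min()+b.max())/2) if len(b) else None, i[r,x0:x1].max(1)[4:40].tolist() if len(b)<3 or r<r0+16 else '')
s,M=st()
for f in('s3.png','c3.png'):
    for dz in(0,.01,.02,.03): print(f,dz,proj(f,s['tool_pos']+M@[.0239+dz,.038,0]).round(1))
    for p in((.5105,.158,.062),(.5105,.158,.03)):print(f,proj(f,p).round(1))
E
```

```text
s3.png 290 blue None [216, 214, 215, 214, 214, 197, 134, 84, 72, 72, 71, 73, 72, 73, 75, 76, 80, 83, 85, 89, 89, 89, 90, 85, 63, 35, 20, 14, 12, 14, 10, 9, 8, 13, 10, 11]
s3.png 292 blue None [215, 215, 215, 216, 214, 206, 172, 115, 79, 75, 78, 75, 68, 68, 69, 70, 69, 69, 69, 73, 79, 82, 83, 80, 79, 69, 62, 55, 47, 44, 38, 28, 23, 20, 18, 13]
s3.png 294 blue None [213, 213, 215, 213, 214, 214, 208, 186, 156, 121, 88, 70, 66, 64, 65, 66, 66, 63, 67, 95, 142, 153, 140, 120, 111, 104, 95, 86, 82, 79, 76, 72, 69, 66, 59, 53]
s3.png 296 blue None [214, 214, 213, 212, 215, 214, 215, 215, 203, 158, 104, 76, 73, 74, 73, 75, 75, 71, 75, 122, 186, 209, 210, 206, 204, 199, 185, 168, 159, 145, 133, 119, 109, 99, 92, 87]
s3.png 298 blue None [213, 213, 213, 213, 215, 216, 216, 214, 202, 157, 103, 79, 79, 81, 82, 81, 80, 75, 75, 109, 167, 199, 211, 214, 215, 215, 214, 214, 214, 211, 209, 207, 200, 191, 182, 169]
s3.png 300 blue None [191, 192, 194, 199, 203, 205, 204, 198, 174, 121, 84, 75, 79, 82, 83, 82, 79, 76, 69, 76, 100, 123, 159, 197, 211, 214, 216, 215, 216, 216, 215, 214, 214, 215, 210, 1
[... 3409 characters left out ...]
(np.int64(408), np.int64(420), np.float64(414.0)) 
c3.png 241 blue (np.int64(411), np.int64(418), np.float64(414.5)) 
c3.png 243 blue None [126, 108, 100, 100, 102, 103, 101, 96, 90, 89, 88, 89, 89, 90, 97, 101, 100, 99, 101, 100, 100, 101, 158, 172, 172, 173, 162, 148, 138, 128, 118]
t 7.03 pos [0.4732 0.1566 0.1231] yaw(y) 4.07 xax [ 0.0057 -0.0018 -1.    ] F [ 0.45 -0.01 -3.42] T [-0.08 -0.05 -0.02] op 0.028
s3.png 0 [302.9 290. ]
s3.png 0.01 [303.  293.8]
s3.png 0.02 [303.2 297.5]
s3.png 0.03 [303.4 301.2]
s3.png [304.2 303.6]
s3.png [304.8 315. ]
c3.png 0 [417.7 213.7]
c3.png 0.01 [417.3 216.4]
c3.png 0.02 [416.8 219.1]
c3.png 0.03 [416.3 221.8]
c3.png [415.5 223.4]
c3.png [414.  231.7]
```

Side view: pin axis at column ~303.4, sleeve ~304.2, so the pin is about 0.8 mm too far +x. Scene view: pin ~417.3, mouth ~416.5, so it is about 1.2 mm too far +y. I'll correct both and feel down to the mouth.

Emit:
apply_moves([
  {"jaw":1,"linear":[0,-0.0015,0.0019],"roll":0},
  {"jaw":1,"linear":[0.004,-0.0015,0.0019],"roll":0},
  {"jaw":1,"linear":[0.008,-0.0015,0.0019],"roll":0},
  {"jaw":1,"linear":[0.01,-0.0015,0.0019],"roll":0},
  {"jaw":1,"linear":[0.0115,-0.0015,0.0019],"roll":0},
  {"jaw":1,"linear":[0.013,-0.0015,0.0019],"roll":0},
  {"jaw":1,"linear":[0.0145,-0.0015,0.0019],"roll":0},
  {"jaw":1,"linear":[0.0145,-0.0015,0.0019],"roll":0},
])

```text
t: 8.02
tool_pos: [0.4724, 0.1554, 0.1144]
orientation: [1.158, 1.236, -1.154]
force: [-0.4, 0.0, -2.7]
opening: 0.0278
```

```bash
python3 - <<'E'
from h import *
s,M=st(); print('tip z',(s['tool_pos']+M@[.0539,.038,0])[2])
E
```

```text
t 8.03 pos [0.4724 0.1554 0.1144] yaw(y) 4.07 xax [ 0.0056 -0.0019 -1.    ] F [-0.35  0.01 -2.67] T [-0.01 -0.1  -0.06] op 0.0278
tip z 0.06066004229608521
```

Emit:
apply_moves([
  {"jaw":1,"linear":[0.0015,0,0],"roll":0},
  {"jaw":1,"linear":[0.003,0,0],"roll":0},
  {"jaw":1,"linear":[0.0045,0,0],"roll":0},
  {"jaw":1,"linear":[0.0045,0,0],"roll":0},
])

```text
t: 8.52
tool_pos: [0.4724, 0.1554, 0.1115]
orientation: [1.158, 1.237, -1.154]
force: [0.7, -0.5, -3.8]
opening: 0.0277
```

Emit:
apply_moves([
  {"jaw":1,"linear":[0.0015,0,0],"roll":0},
  {"jaw":1,"linear":[0.003,0,0],"roll":0},
  {"jaw":1,"linear":[0.0045,0,0],"roll":0},
  {"jaw":1,"linear":[0.0045,0,0],"roll":0},
])

```text
t: 9.02
tool_pos: [0.4723, 0.1553, 0.1087]
orientation: [1.158, 1.237, -1.154]
force: [-0.1, -0.3, -2.5]
opening: 0.0279
```

```bash
python3 - <<'E'
from h import *
s,M=st(); print('tip z',(s['tool_pos']+M@[.0539,.038,0])[2])
E
```

```text
t 9.03 pos [0.4723 0.1553 0.1087] yaw(y) 4.06 xax [ 0.0052 -0.002  -1.    ] F [-0.09 -0.3  -2.51] T [-0.07 -0.07  0.02] op 0.0279
tip z 0.05497242341919827
```

Emit:
apply_moves([
  {"jaw":1,"linear":[0.004,0,0],"roll":0},
  {"jaw":1,"linear":[0.008,0,0],"roll":0},
  {"jaw":1,"linear":[0.012,0,0],"roll":0},
  {"jaw":1,"linear":[0.016,0,0],"roll":0},
  {"jaw":1,"linear":[0.016,0,0],"roll":0},
])

```text
t: 9.65
tool_pos: [0.4722, 0.1553, 0.0988]
orientation: [1.157, 1.237, -1.154]
force: [0.5, -0.4, -3.3]
opening: 0.028
```

Emit:
apply_moves([
  {"jaw":1,"linear":[0.004,0,0],"roll":0},
  {"jaw":1,"linear":[0.008,0,0],"roll":0},
  {"jaw":1,"linear":[0.012,0,0],"roll":0},
  {"jaw":1,"linear":[0.016,0,0],"roll":0},
  {"jaw":1,"linear":[0.016,0,0],"roll":0},
])

```text
t: 10.28
tool_pos: [0.472, 0.1552, 0.0889]
orientation: [1.157, 1.237, -1.155]
force: [0.2, -0.2, -3.1]
opening: 0.0277
```

```bash
python3 - <<'E'
from h import *
s,M=st(); print('shoulder z',(s['tool_pos']+M@[.0239,.038,0])[2])
E
```

```text
t 10.28 pos [0.472  0.1552 0.0889] yaw(y) 4.07 xax [ 0.0041 -0.0022 -1.    ] F [ 0.25 -0.24 -3.14] T [-0.07 -0.07  0.05] op 0.0277
shoulder z 0.06510904729773931
```

Emit:
apply_moves([
  {"jaw":1,"linear":[0.002,0,0],"roll":0},
  {"jaw":1,"linear":[0.004,0,0],"roll":0},
  {"jaw":1,"linear":[0.0048,0,0],"roll":0},
  {"jaw":1,"linear":[0.0048,0,0],"roll":0},
])

```text
t: 10.78
tool_pos: [0.4719, 0.1552, 0.0859]
orientation: [1.157, 1.237, -1.155]
force: [0.2, -0.1, -3.5]
opening: 0.0276
```

Emit:
apply_moves([
  {"jaw":1,"linear":[0.0005,0,0],"roll":0},
  {"jaw":1,"linear":[0.001,0,0],"roll":0},
  {"jaw":1,"linear":[0.001,0,0],"roll":0},
])

```text
t: 11.15
tool_pos: [0.4721, 0.1553, 0.0857]
orientation: [1.157, 1.237, -1.155]
force: [-1.3, -0.5, 0.8]
opening: 0.028
```

Emit:
apply_moves([
  {"jaw":1,"linear":[0.0007,0,0],"roll":0},
  {"jaw":1,"linear":[0.0007,0,0],"roll":0},
  {"jaw":1,"linear":[0.0007,0,0],"roll":0},
])

```text
t: 11.52
tool_pos: [0.4722, 0.1553, 0.0856]
orientation: [1.157, 1.237, -1.154]
force: [-4.3, -0.9, 5.6]
opening: 0.0275
```

```bash
python3 - <<'E'
from h import *
s,M=st(); print('shoulder z',(s['tool_pos']+M@[.0239,.038,0])[2]); snap('side','s4.png')
E
```

```text
t 11.53 pos [0.4722 0.1553 0.0856] yaw(y) 4.07 xax [ 0.0047 -0.002  -1.    ] F [-4.27 -0.95  5.6 ] T [-0.15  0.46 -0.06] op 0.0275
shoulder z 0.06190237425191295
```

The go end is fully home: shoulder z is about 61.9 mm with roughly 9 N seating force. Next I lift it out and shift 76 mm along the bar to bring the no-go end over the bore.

Emit:
apply_moves([
  {"jaw":1,"linear":[-0.003,0,0],"roll":0},
  {"jaw":1,"linear":[-0.01,0,0],"roll":0},
  {"jaw":1,"linear":[-0.02,0,0],"roll":0},
  {"jaw":1,"linear":[-0.03,0,0],"roll":0},
  {"jaw":1,"linear":[-0.045,0,0],"roll":0},
  {"jaw":1,"linear":[-0.06,0,0],"roll":0},
  {"jaw":1,"linear":[-0.075,0,0],"roll":0},
  {"jaw":1,"linear":[-0.075,0,0],"roll":0},
  {"jaw":1,"linear":[-0.075,0,0],"roll":0},
])

```text
t: 12.7
tool_pos: [0.4719, 0.1554, 0.1304]
orientation: [1.157, 1.237, -1.155]
force: [-0.3, -0.2, -3.1]
opening: 0.0279
```

```bash
python3 - <<'E'
from h import *
to(np.array([.4722+.076*np.cos(np.radians(4.07)),.1553+.076*np.sin(np.radians(4.07)),.131]))
E
```

```text
t 12.7 pos [0.4719 0.1554 0.1304] yaw(y) 4.07 xax [ 0.0045 -0.002  -1.    ] F [-0.34 -0.2  -3.1 ] T [-0.01 -0.1  -0.02] op 0.0279
linear [-0.0004  0.1272  0.0002]
```

Emit:
apply_moves([
  {"jaw":1,"linear":[0,0.03,0],"roll":0},
  {"jaw":1,"linear":[0,0.08,0],"roll":0},
  {"jaw":1,"linear":[0,0.115,0],"roll":0},
  {"jaw":1,"linear":[0,0.127,0],"roll":0},
  {"jaw":1,"linear":[0,0.127,0],"roll":0},
  {"jaw":1,"linear":[0,0.127,0],"roll":0},
])

```text
t: 13.45
tool_pos: [0.5471, 0.1607, 0.1305]
orientation: [1.157, 1.238, -1.155]
force: [-1.1, 0.8, -1.8]
opening: 0.0276
```

```bash
python3 - <<'E'
from h import *
s,M=st(); print('step',s['tool_pos']+M@[.0439,-.038,0])
to(np.array([.4722+.076*np.cos(np.radians(4.07)),.1553+.076*np.sin(np.radians(4.07)),.109]))
E
```

```text
t 13.45 pos [0.5471 0.1607 0.1305] yaw(y) 4.08 xax [ 0.0036 -0.0022 -1.    ] F [-1.1   0.83 -1.76] T [-0.02 -0.07  0.02] op 0.0276
step [0.50930947 0.15794533 0.08642941]
t 13.45 pos [0.5471 0.1607 0.1305] yaw(y) 4.08 xax [ 0.0036 -0.0022 -1.    ] F [-1.1   0.83 -1.76] T [-0.02 -0.07  0.02] op 0.0276
linear [0.0358 0.0015 0.0001]
```

Emit:
apply_moves([
  {"jaw":1,"linear":[0.01,0.0015,0],"roll":0},
  {"jaw":1,"linear":[0.02,0.0015,0],"roll":0},
  {"jaw":1,"linear":[0.027,0.0015,0],"roll":0},
  {"jaw":1,"linear":[0.03,0.0015,0],"roll":0},
  {"jaw":1,"linear":[0.032,0.0015,0],"roll":0},
  {"jaw":1,"linear":[0.0335,0.0015,0],"roll":0},
  {"jaw":1,"linear":[0.035,0.0015,0],"roll":0},
  {"jaw":1,"linear":[0.035,0.0015,0],"roll":0},
])

```text
t: 14.45
tool_pos: [0.548, 0.1607, 0.1095]
orientation: [1.157, 1.238, -1.155]
force: [-0.1, 0.4, -2.9]
opening: 0.0276
```

Emit:
apply_moves([
  {"jaw":1,"linear":[0.0015,0,0],"roll":0},
  {"jaw":1,"linear":[0.003,0,0],"roll":0},
  {"jaw":1,"linear":[0.0045,0,0],"roll":0},
  {"jaw":1,"linear":[0.0045,0,0],"roll":0},
])

```text
t: 14.95
tool_pos: [0.548, 0.1607, 0.1066]
orientation: [1.156, 1.238, -1.155]
force: [-0.7, -0.7, -3.1]
opening: 0.0278
```

```bash
python3 - <<'E'
from h import *
s,M=st(); print('step',s['tool_pos']+M@[.0439,-.038,0])
E
```

```text
t 14.95 pos [0.548  0.1607 0.1066] yaw(y) 4.08 xax [ 0.0033 -0.0022 -1.    ] F [-0.7  -0.7  -3.13] T [-0.02 -0.09  0.02] op 0.0278
step [0.51019416 0.1579332  0.06261147]
```

Emit:
apply_moves([
  {"jaw":1,"linear":[0.0005,0,0],"roll":0},
  {"jaw":1,"linear":[0.001,0,0],"roll":0},
  {"jaw":1,"linear":[0.001,0,0],"roll":0},
])

```text
t: 15.32
tool_pos: [0.548, 0.1607, 0.1061]
orientation: [1.157, 1.238, -1.155]
force: [0.1, 0.1, -2.8]
opening: 0.0277
```

Emit:
apply_moves([
  {"jaw":1,"linear":[0.0004,0,0],"roll":0},
  {"jaw":1,"linear":[0.0007,0,0],"roll":0},
  {"jaw":1,"linear":[0.0007,0,0],"roll":0},
])

```text
t: 15.7
tool_pos: [0.548, 0.1608, 0.1059]
orientation: [1.157, 1.238, -1.155]
force: [-0.0, 0.3, 0.9]
opening: 0.0276
```

Emit:
apply_moves([
  {"jaw":1,"linear":[0.0004,0,0],"roll":0},
  {"jaw":1,"linear":[0.0008,0,0],"roll":0},
  {"jaw":1,"linear":[0.0008,0,0],"roll":0},
  {"jaw":1,"linear":[0.0008,0,0],"roll":0},
])

```text
t: 16.2
tool_pos: [0.5482, 0.1608, 0.1058]
orientation: [1.157, 1.238, -1.155]
force: [-2.6, -1.3, 4.9]
opening: 0.0274
```

Emit:
apply_moves([
  {"jaw":1,"linear":[0.001,0,0],"roll":0},
  {"jaw":1,"linear":[0.001,0,0],"roll":0},
  {"jaw":1,"linear":[0.001,0,0],"roll":0},
  {"jaw":1,"linear":[0.001,0,0],"roll":0},
  {"jaw":1,"linear":[0.001,0,0],"roll":0},
  {"jaw":1,"linear":[0.001,0,0],"roll":0},
])

```text
t: 16.95
tool_pos: [0.5483, 0.1608, 0.1057]
orientation: [1.157, 1.237, -1.155]
force: [-2.5, -0.9, 6.3]
opening: 0.0277
```

```bash
python3 - <<'E'
from h import *
s,M=st(); print('step',s['tool_pos']+M@[.0439,-.038,0]); snap('side','s5.png')
i=cv2.imread('pics/s5.png')[240:350,220:340]; cv2.imwrite('pics/s5c.png',cv2.resize(i,None,fx=4,fy=4,interpolation=cv2.INTER_CUBIC))
E
```

```text
t 16.95 pos [0.5483 0.1608 0.1057] yaw(y) 4.08 xax [ 0.0041 -0.0021 -1.    ] F [-2.53 -0.86  6.26] T [-0.23  1.07  0.03] op 0.0277
step [0.51055477 0.15803856 0.06169406]
```

View pics/s5c.png

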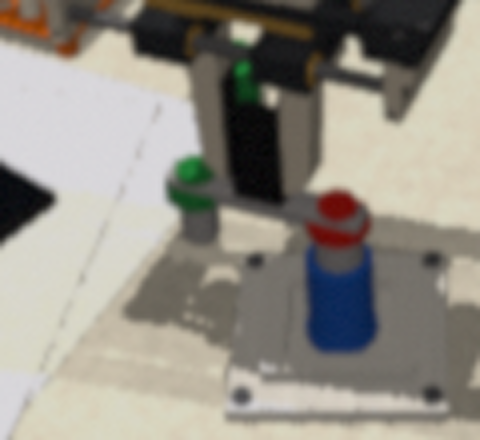

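Step z is 61.7 mm with the pilot in the bore. The push was about 9.4 N net of gauge weight, held for roughly 0.75 s, and the red collar is standing clear above the sleeve: refused. Now back to the stand.

Emit:
apply_moves([
  {"jaw":1,"linear":[-0.004,0,0],"roll":0},
  {"jaw":1,"linear":[-0.015,0,0],"roll":0},
  {"jaw":1,"linear":[-0.04,0,0],"roll":0},
  {"jaw":1,"linear":[-0.08,0,0],"roll":0},
  {"jaw":1,"linear":[-0.12,0,0],"roll":0},
  {"jaw":1,"linear":[-0.13,0,0],"roll":0},
  {"jaw":1,"linear":[-0.13,0,0],"roll":0},
])

```text
t: 17.88
tool_pos: [0.5483, 0.1611, 0.1842]
orientation: [1.158, 1.237, -1.154]
force: [0.1, 0.3, -3.2]
opening: 0.0275
```

```bash
python3 - <<'E'
from h import *
to((.5372,-.1779,.18))
E
```

```text
t 17.88 pos [0.5483 0.1611 0.1842] yaw(y) 4.08 xax [ 0.0052 -0.0018 -1.    ] F [ 0.09  0.29 -3.22] T [ 0.01 -0.12  0.04] op 0.0275
linear [ 0.0079 -0.0586  0.5622]
```

Emit:
apply_moves([
  {"jaw":1,"linear":[0.005,-0.007,0.06],"roll":0},
  {"jaw":1,"linear":[0.005,-0.015,0.14],"roll":0},
  {"jaw":1,"linear":[0.005,-0.023,0.22],"roll":0},
  {"jaw":1,"linear":[0.005,-0.031,0.3],"roll":0},
  {"jaw":1,"linear":[0.005,-0.04,0.38],"roll":0},
  {"jaw":1,"linear":[0.005,-0.048,0.46],"roll":0},
  {"jaw":1,"linear":[0.005,-0.056,0.53],"roll":0},
  {"jaw":1,"linear":[0.005,-0.0586,0.562],"roll":0},
  {"jaw":1,"linear":[0.005,-0.0586,0.562],"roll":0},
  {"jaw":1,"linear":[0.005,-0.0586,0.562],"roll":0},
])

```text
t: 19.12
tool_pos: [0.5371, -0.1766, 0.1812]
orientation: [1.158, 1.238, -1.153]
force: [-0.8, -0.3, -1.9]
opening: 0.0281
```

```bash
python3 - <<'E'
from h import *
to((.5372,-.1779,.105))
E
```

```text
t 19.12 pos [ 0.5371 -0.1766  0.1812] yaw(y) 4.11 xax [ 4.4e-03 -8.0e-04 -1.0e+00] F [-0.84 -0.34 -1.87] T [-0.01 -0.13 -0.05] op 0.0281
linear [ 0.1269 -0.0005  0.002 ]
```

Emit:
apply_moves([
  {"jaw":1,"linear":[0.04,-0.0005,0.002],"roll":0},
  {"jaw":1,"linear":[0.09,-0.0005,0.002],"roll":0},
  {"jaw":1,"linear":[0.12,-0.0005,0.002],"roll":0},
  {"jaw":1,"linear":[0.127,-0.0005,0.002],"roll":0},
  {"jaw":1,"linear":[0.127,-0.0005,0.002],"roll":0},
  {"jaw":1,"linear":[0.127,-0.0005,0.002],"roll":0},
])

```text
t: 19.88
tool_pos: [0.5381, -0.1781, 0.1064]
orientation: [1.158, 1.236, -1.152]
force: [-0.3, -0.5, -1.9]
opening: 0.0279
```

```bash
python3 - <<'E'
from h import *
to((.5372,-.1779,.0715))
E
```

```text
t 19.88 pos [ 0.5381 -0.1781  0.1064] yaw(y) 4.12 xax [ 0.0064 -0.0016 -1.    ] F [-0.31 -0.53 -1.88] T [-0.01 -0.13  0.05] op 0.0279
linear [ 0.0581 -0.0019 -0.0006]
```

Emit:
apply_moves([
  {"jaw":1,"linear":[0.006,-0.002,0],"roll":0},
  {"jaw":1,"linear":[0.013,-0.002,0],"roll":0},
  {"jaw":1,"linear":[0.02,-0.002,0],"roll":0},
  {"jaw":1,"linear":[0.02,-0.002,0],"roll":0},
])

```text
t: 20.38
tool_pos: [0.5365, -0.1781, 0.0936]
orientation: [1.158, 1.237, -1.153]
force: [0.1, -0.2, -2.6]
opening: 0.0277
```

Emit:
apply_moves([
  {"jaw":1,"linear":[0.012,0,0],"roll":0},
  {"jaw":1,"linear":[0.022,0,0],"roll":0},
  {"jaw":1,"linear":[0.032,0,0],"roll":0},
  {"jaw":1,"linear":[0.036,0,0],"roll":0},
  {"jaw":1,"linear":[0.036,0,0],"roll":0},
])

```text
t: 21.0
tool_pos: [0.5365, -0.178, 0.0717]
orientation: [1.158, 1.238, -1.153]
force: [0.2, -1.1, -2.7]
opening: 0.0275
```

```bash
python3 - <<'E'
from h import *
to((.5372,-.1779,.069))
E
```

```text
t 21.0 pos [ 0.5365 -0.178   0.0717] yaw(y) 4.12 xax [ 4.9e-03 -9.0e-04 -1.0e+00] F [ 0.22 -1.1  -2.65] T [-0.08 -0.11 -0.05] op 0.0275
linear [ 0.0046  0.0012 -0.0001]
```

Emit:
apply_moves([
  {"jaw":1,"linear":[0.002,0.001,0],"roll":0},
  {"jaw":1,"linear":[0.0042,0.001,0],"roll":0},
  {"jaw":1,"linear":[0.005,0.001,0],"roll":0},
  {"jaw":1,"linear":[0.005,0.001,0],"roll":0},
])

```text
t: 21.5
tool_pos: [0.5372, -0.178, 0.069]
orientation: [1.158, 1.238, -1.153]
force: [-0.8, 0.4, -1.4]
opening: 0.0279
```

Emit:
apply_moves([
  {"jaw":1,"linear":[0.0006,0,0],"roll":0},
  {"jaw":1,"linear":[0.0006,0,0],"roll":0},
])

```text
t: 21.75
tool_pos: [0.5372, -0.178, 0.0689]
orientation: [1.158, 1.238, -1.153]
force: [-1.7, 0.1, 2.7]
opening: 0.028
```

Emit:
apply_moves([
  {"jaw":-1,"linear":[0,0,0],"roll":0},
  {"jaw":-1,"linear":[0,0,0],"roll":0},
  {"jaw":-1,"linear":[0,0,0],"roll":0},
  {"jaw":-1,"linear":[0,0,0],"roll":0},
  {"jaw":-1,"linear":[0,0,0],"roll":0},
  {"jaw":-1,"linear":[0,0,0],"roll":0},
  {"jaw":-1,"linear":[0,0,0],"roll":0},
])

```text
t: 22.62
tool_pos: [0.5372, -0.178, 0.0689]
orientation: [1.158, 1.238, -1.153]
force: [-0.1, 0.6, 0.6]
opening: 0.0911
```

Emit:
apply_moves([
  {"jaw":-1,"linear":[-0.02,0,0],"roll":0},
  {"jaw":-1,"linear":[-0.07,0,0],"roll":0},
  {"jaw":-1,"linear":[-0.14,0,0],"roll":0},
  {"jaw":-1,"linear":[-0.22,0,0],"roll":0},
  {"jaw":-1,"linear":[-0.25,0,0],"roll":0},
  {"jaw":-1,"linear":[-0.25,0,0],"roll":0},
  {"jaw":-1,"linear":[-0.25,0,0],"roll":0},
])

```text
t: 23.5
tool_pos: [0.5355, -0.1775, 0.2168]
orientation: [1.157, 1.241, -1.154]
force: [-0.8, -0.2, -0.7]
opening: 0.0929
```

```bash
python3 - <<'E'
from h import *
st(); snap('wrist','w6.png'); snap('side','s6.png')
a=cv2.imread('pics/w6.png');b=cv2.imread('pics/s6.png')
cv2.imwrite('pics/f.png',np.hstack([cv2.resize(a[170:280,230:410],(400,244)),cv2.resize(b[180:260,310:441],(400,244))]))
E
```

```text
t 23.5 pos [ 0.5355 -0.1775  0.2168] yaw(y) 4.12 xax [ 2.4e-03  1.0e-04 -1.0e+00] F [-0.78 -0.18 -0.74] T [-0.07 -0.1   0.02] op 0.0929
```

View pics/f.png

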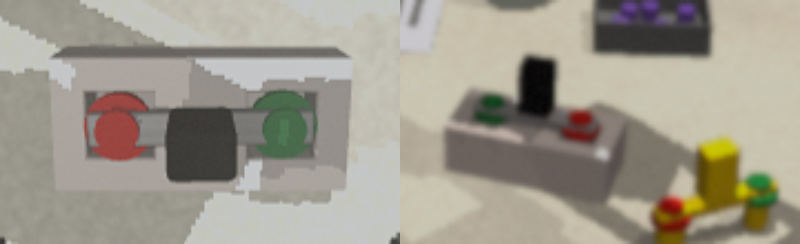

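The gauge sits flat in its stand, both pins are in their pockets, the gripper is clear and the decoy hasn't moved.

```bash
python3 -c "
from plant import *
print(close_job())"
```

```text
the job is handed in; nothing more can be done
None
```

The bore check is done and handed in at about 23.5 s; no verdict was reported.

- **Go end:** it slid into the bore with no measurable resistance. The collar seated at about 61.9 mm, level with the sleeve's top face, with about 9 N of seating force.
- **No-go end:** the pilot entered and the step was refused on the top face at about 61.7 mm. I pushed with about 8 to 9.4 N (net of gauge weight) for roughly 1 s in all.
- **Return:** the gauge is back in its stand the same way round as before. The last pictures show it flat with both pins in their pockets. The gripper is open and well clear, and the yellow look-alike gauge was not touched.

**Disagreements:**
- Before insertion, the cameras disagreed by about 1–2 mm on where the pin was relative to the bore. I corrected by 0.8 to 1.2 mm, and the free entry confirmed it.
- The tool leaned by up to about 0.4° while holding the gauge.
- I checked the other bystanders only by the path taken, not by comparing before-and-after pictures.

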